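# Prop and hold the tilting microscope stand

### The arm

A 7-joint arm with a two-finger parallel gripper is mounted at the origin on the work surface. World frame = base frame: x ahead of the robot, y to its left, z up, the work surface at z = 0. Lengths are in m, angles in rad, forces in N, time in s.
With the tool pointing down it reaches from about 0.425 to 0.825 m from the base axis. Payload 3.6 kg.
Tool frame: the origin (TCP) lies between the finger pads; the fingertips stand 14 mm ahead of it and the grasp point (between the pads) lies 5 mm behind it; z points along the fingers, y is the direction in which the jaws open and shut (so a half turn about z gives the same grasp; the last joint's range is limited). The gripper opens to 93 mm and grips with 3 to 60 N. Pads are 15 mm wide; open, the fingers measure 128 mm over their backs; the gripper's body (75 mm by 188 mm) begins 65 mm behind the grasp point.
Start: joints at [-1.276, 0.615, -0.013, 1.423, 0.008, 1.103, -0.04], TCP at [0.206, 0.617, 0.233] pointing down, gripper open.
Joint ranges: [-3.12, 3.12], [-0.3, 2.06], [-1.34, 1.32], [0.26, 2.42], [-1.36, 4.5], [0.01, 1.98], [-2.84, 2.84]. Speed limits (rad/s): [2.79, 2.79, 3.14, 3.14, 3.14, 3.14, 3.14].

### API

Orientations are given as a rotation vector (axis times angle).
In Python, from rig import * gives the robot as it stands. The module is installed in compiled form; this text tells all that it offers. Calls block until the motion is done:
- movep(position, orientation): joint-space move of the TCP to a pose.
- move_straight(position, rot=None, speed=0.15, guard=None): straight line of the TCP; rot=None keeps the orientation; speed is the mean speed in m/s. With guard (N) it stops when the force on the tool has changed by that much, and returns True; else False.
- movej(angles): joint-space move.
- grip(opening): finger opening in m; the grip force is fixed at half the most; returns when the fingers have stopped.
- dwell(seconds).
- solve_ik(position, orientation): joint angles nearest the present ones, or None.
- state(): the state.
- read_camera(name): name is "side" or "top" or "wrist"; returns a dict with "img" (480x640x3 uint8, red, green, blue), "fx", "fy", "cx", "cy" (pixels), "R" (3x3) and "t" (3): a world point X has camera coordinates R X + t. Camera axes: x right, y down, z forward; pixel columns grow to the right and rows downward; lengths in m; the calibration is good to about 2 mm. A picture is of the moment at which its call begins. There is no depth.
A pose or a line that the arm cannot do raises Unreachable and nothing moves.
- finish_job(): hands the job in, once; it reports no verdict.
The state is a dict: "time": time; "joint_pos": joint angles; "joint_vel": joint speeds; "tau": joint torques, N m; "tcp_pos": TCP position; "tcp_rot": TCP orientation; "wrist_force": force on the tool from outside, world axes, zero at the start; "moment": the same for the moment, N m; "width": finger opening in m.
Only numpy, scipy, OpenCV 4.12 (cv2) and the standard library are available. Lean on these libraries where they do the work, as an engineer would, in place of code of your own. Each camera call takes 0.05 s, during which the arm holds its last target. There are 200 camera calls.

### The job

Ready the tilting microscope stand: push its loaded blue drawer fully shut with the bushes in it, then flip the orange-footed kickstand over its centre until it is fully down, and only then swing the tipped frame up by its yellow top bar until it stands upright. Finish while still holding the yellow bar in the gripper so that the frame stays upright and still, as it tips over again if let go. Leave everything else on the bench alone.

Things in the scene. Friction and masses are not known exactly. Their poses are not given: they have to be found in the camera images.
- stand: Fixed aluminium base of the tilting microscope stand, a box 200 x 200 x 50 mm. Origin: centre of its underside, on the table. Its x axis runs from the drawer side (-x, roughly facing the robot) to the back, y to the left, z up. Turned up to 0.25 rad about vertical.
- drawer (a joint): Shallow drawer in the stand's -x side. m: 0 shut, grows as it comes out along the stand's -x, 0.06 at most. It slides with about 1.5 N of friction and stays where it is left; when shut its front is flush with the base.
- drawer_front (a point): Centre of the outside of the drawer's blue front plate, 24 mm above the table; the plate is 172 mm wide (stand y), 36 mm high (6 to 42 mm above the table) and has no handle: push it along the stand's +x.
- drawer_in (a point): Centre of the front compartment's floor in the drawer, 9 mm above the table; compartment 42 mm (x) by 160 mm (y), walls about 20 mm high.
- frame (a joint): Tilting U-shaped steel frame carrying a small microscope with a screen. Hinged along the stand's x axis on top of the base. rad: 0 upright, positive leans to the stand's -y, stops at 0.45 (tipped, where it starts) and -0.25. The microscope's weight and a spring tip it towards 0.45 from everywhere: about 2.5 to 4 N at the top bar hold it.
- frame_hinge (a point): Point on the frame's hinge axis below the middle of the top bar, 62 mm above the table, 10 mm along the stand's x from the stand's centre line.
- bar_mid (a point): Middle of the yellow round top bar of the frame: 16 mm diameter, 100 mm long along the stand's x, free on all sides; 190 mm from the hinge axis, straight above it when upright. The posts meet it 40 mm either side of its middle; the screen begins 52 mm below it and stands out to the stand's -y.
- kickstand (a joint): Kickstand on the +x post of the frame, turning about an axis parallel to the stand's x. rad: 0 folded up along the post, grows as it swings over to the stand's +y and down, 2.2 against its down stop. An over-centre spring holds it at either end: dead centre at 1.1, about 1 N at the foot from either end; beyond dead centre it snaps down by itself.
- kick_hub (a point): On the kickstand's axis, 70 mm from the frame's hinge up the post, at the same place along the stand's x as foot.
- foot (a point): Centre of the exposed part of the kickstand's orange foot, a peg 16 mm in diameter and 38 mm long along the stand's x, 110 mm from the hub. The point lies 26 mm beyond the outer face of the post; a closed gripper can push the foot here from its -y side without touching the post.
- bush0: Small turned steel bush, 20 mm across, 14 mm high, standing in the drawer's front compartment. Origin: centre of its underside.
- bush1: Small turned steel bush, 20 mm across, 14 mm high, standing in the drawer's front compartment. Origin: centre of its underside.
- bush2: Small turned steel bush, 20 mm across, 14 mm high, standing in the drawer's front compartment. Origin: centre of its underside.
- probe: Bystander: black-handled pointed probe, 150 mm, lying on the cloth beside the stand. Leave alone.
- jar: Bystander: amber jar, 44 mm across, 50 mm high, near the stand. Leave alone.
- cleaner: Bystander: white bottle, 56 mm across, 150 mm high. Leave alone.
- mug: Bystander: blue mug, 76 mm across, 90 mm high. Leave alone.
- brush: Bystander: brush, 160 mm, lying. Leave alone.
- dish: Bystander: white bowl, 90 mm across, 30 mm high. Leave alone.

How it is judged:
By the outcome, as a careful person would: the job done as asked, in the order asked, and still so for the second after the job is handed in, while the arm keeps its last pose, push and grip.
It also fails if it takes over 64 s, if anything falls off the work surface, if the arm or the gripper's body presses on something with over 40 N, if the wrist force passes 120 N, or if a joint passes its speed limit or range.

## Working session

There is one attempt and no reset: what is moved stays moved. The work goes in short steps, each a Python script; the robot and the scene stay as the last script left them, time stands still between calls to the robot, and variables do not carry over. Pictures are saved under pics/ and viewed, about 8 in all and at most 12, crops included, and the job is handed in when it is done.

```bash
mkdir -p pics; cat > h.py <<'E'
from rig import *
import numpy as np, cv2
def shot(n,f):
    c=read_camera(n); cv2.imwrite('pics/'+f,c['img'][:,:,::-1]); np.save('pics/'+f[:-4]+'.npy',c,allow_pickle=True); return c
def load(f): return np.load('pics/'+f+'.npy',allow_pickle=True).item()
def ray(c,u,v):
    R=np.array(c['R']);t=np.array(c['t']); d=R.T@np.array([(u-c['cx'])/c['fx'],(v-c['cy'])/c['fy'],1]); return -R.T@t,d/np.linalg.norm(d)
def plane(c,u,v,z):
    o,d=ray(c,u,v); return o+d*(z-o[2])/d[2]
def tri(r1,r2):
    (o1,d1),(o2,d2)=r1,r2
    s=np.linalg.lstsq(np.c_[d1,-d2],o2-o1,rcond=None)[0]; a=o1+s[0]*d1;b=o2+s[1]*d2
    return (a+b)/2,np.linalg.norm(a-b)
def proj(c,X):
    p=np.array(c['R'])@X+np.array(c['t']); return np.array([c['fx']*p[0]/p[2]+c['cx'],c['fy']*p[1]/p[2]+c['cy']])
E
python3 - <<'E'
from h import *
for n in('top','side'):
    c=shot(n,n+'0.png'); o,d=ray(c,320,240); print(n,o,d,c['fx'])
s=state();print(s['time'],s['tcp_pos'],s['tcp_rot'],s['wrist_force'])
E
```

```text
top [0.35971022 0.01711086 1.55184061] [ 0.14547705 -0.00594777 -0.98934375] 609.4170572233618
side [0.36919775 1.23779711 1.08325452] [ 0.12575952 -0.7951158  -0.59327515] 603.9312882585542
0.1 [0.2053408 0.6159946 0.2316177] [-0.50318714 -3.10066294  0.00354207] [ 0.44949594  0.18257417 -0.03970664]
```

View pics/top0.png

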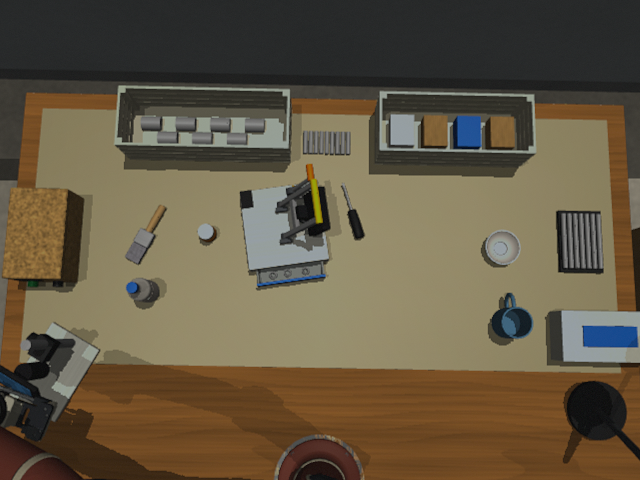

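View pics/side0.png

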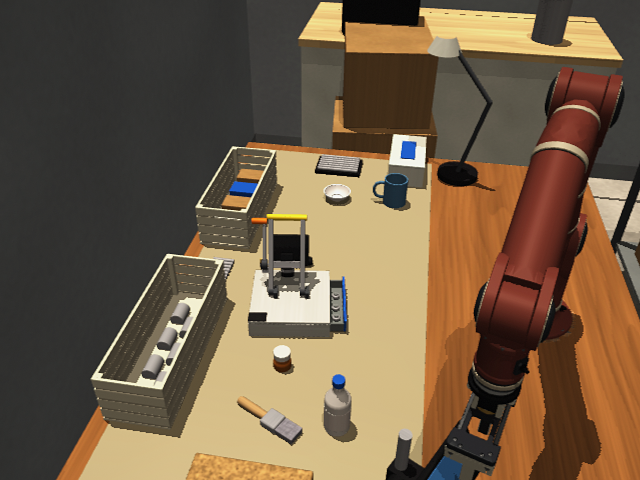

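The top view shows the stand at about (285,228), its open drawer with three bushes at (290,275), the bar at (317,200) and the foot at (310,172). The side view has the bar at (287,217), the foot at (259,221) and the drawer front at (345,303).

```bash
cat >> h.py <<'E'
HS={'y':((22,150,90),(34,255,255)),'o':((8,170,120),(18,255,255)),'b':((100,120,50),(125,255,255))}
def blob(c,k,roi):
    x0,y0,x1,y1=roi; h=cv2.cvtColor(c['img'][y0:y1,x0:x1],cv2.COLOR_RGB2HSV)
    m=cv2.inRange(h,*HS[k]); n,l,s,ce=cv2.connectedComponentsWithStats(m)
    i=1+np.argmax(s[1:,4]); ys,xs=np.where(l==i); p=np.c_[xs,ys]+[x0,y0]
    (cx,cy),(w,hh),a=r=cv2.minAreaRect(p.astype(np.float32)); B=cv2.boxPoints(r)
    if np.linalg.norm(B[0]-B[1])>np.linalg.norm(B[1]-B[2]): e=[(B[1]+B[2])/2,(B[3]+B[0])/2]
    else: e=[(B[0]+B[1])/2,(B[2]+B[3])/2]
    e=sorted(e,key=lambda q:q[1] if abs(e[0][1]-e[1][1])>abs(e[0][0]-e[1][0]) else q[0])
    return p.mean(0),np.array(e),s[i,4],(w,hh)
E
python3 - <<'E'
from h import *
T=load('top0');S=load('side0')
R={('t','y'):blob(T,'y',(270,140,345,240)),('t','o'):blob(T,'o',(290,150,330,190)),('t','b'):blob(T,'b',(240,255,340,300)),
('s','y'):blob(S,'y',(240,195,330,240)),('s','o'):blob(S,'o',(240,205,275,235)),('s','b'):blob(S,'b',(325,265,360,340))}
for k,v in R.items(): print(k,v[0].round(1),v[1].round(1).tolist(),v[2],np.round(v[3],1))
# yellow: top ends sorted by row (far first); side sorted by col (far first)
for k in 'yo':
    print(k,'c',*tri(ray(T,*R['t',k][0]),ray(S,*R['s',k][0])))
    for i in (0,1): print(k,i,*tri(ray(T,*R['t',k][1][i]),ray(S,*R['s',k][1][i])))
for z in(.024,.042): print('b',[plane(T,*e,z).round(4) for e in R['t','b'][1]],[plane(S,*e,z).round(4) for e in R['s','b'][1]])
big=np.hstack([cv2.resize(T['img'][150:300,230:350],None,fx=3.3,fy=3.3,interpolation=2),cv2.resize(S['img'][205:355,240:360],None,fx=3.3,fy=3.3,interpolation=2)])
cv2.imwrite('pics/crop.png',big[:,:,::-1]);print(big.shape)
E
```

```text
('t', 'y') [316.  200.8] [[312.70001220703125, 178.1999969482422], [319.1000061035156, 222.6999969482422]] 301 [45.   6.8]
('t', 'o') [309.6 171. ] [[308.8999938964844, 163.8000030517578], [310.3999938964844, 178.89999389648438]] 79 [15.1  6.1]
('t', 'b') [291.2 279.8] [[257.0, 284.70001220703125], [325.0, 274.79998779296875]] 178 [ 2.8 68.7]
('s', 'y') [287.  216.4] [[266.0, 217.0], [306.0, 217.0]] 233 [ 6. 40.]
('s', 'o') [258.7 220. ] [[251.0, 220.0], [266.0, 220.0]] 78 [ 4. 15.]
('s', 'b') [343.9 303.6] [[343.1000061035156, 277.0], [345.0, 330.0]] 151 [53.   3.1]
y c [0.64321558 0.01980079 0.23584037] 0.005621576006569526
y 0 [0.69504613 0.02809287 0.23311921] 0.005767974821519137
y 1 [0.59553772 0.01210511 0.23468925] 0.007557462762992012
o c [0.71254807 0.03545592 0.22700881] 0.0051440721814137915
o 0 [0.73072179 0.03747501 0.22559995] 0.007434952517195487
o 1 [0.69439067 0.03321008 0.22768465] 0.005045845840745147
b [array([0.4682, 0.1636, 0.024 ]), array([ 0.4961, -0.0062,  0.024 ])] [array([ 0.5037, -0.0253,  0.024 ]), array([0.4717, 0.1748, 0.024 ])]
b [array([0.4669, 0.1619, 0.042 ]), array([ 0.4945, -0.0059,  0.042 ])] [array([ 0.5014, -0.0039,  0.042 ]), array([0.47  , 0.1929, 0.042 ])]
(495, 792, 3)
```

View pics/crop.png

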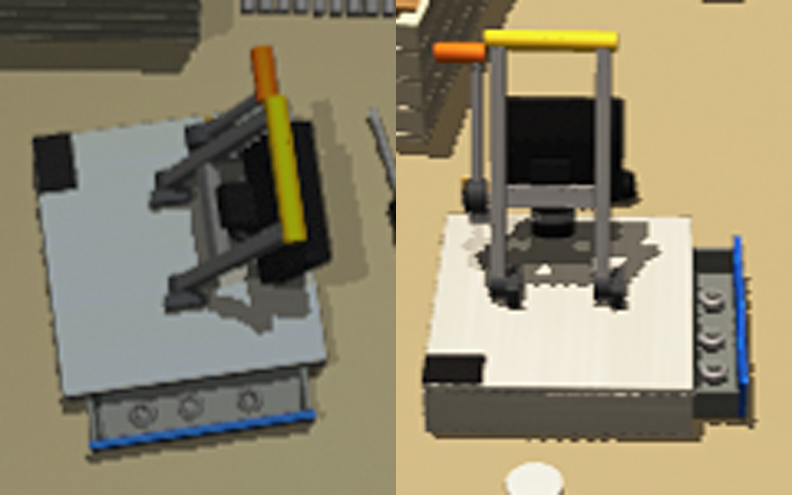

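Checks agree: the yaw is 0.16 from both the bar and the drawer, the bar is at z 0.2345 (0.233 expected) and the foot at z 0.227 (0.224 expected). Hinge is about (0.632, 0.102) and the drawer is about 43 mm open. Next I shut the drawer.

```bash
cat >> h.py <<'E'
from scipy.spatial.transform import Rotation as Ro
yaw=0.162; ex=np.array([np.cos(yaw),np.sin(yaw),0]); ey=np.array([-np.sin(yaw),np.cos(yaw),0]); ez=np.array([0,0,1.])
H=np.array([0.632,0.1016,0])
def P(x,y,z): return H+x*ex+y*ey+z*ez   # stand axes about hinge
def rot(tilt=0,s=1):   # tool z down along the frame leaning by tilt to -y; jaws across
    z=-(-np.sin(tilt)*ey+np.cos(tilt)*ez); y=s*(np.cos(tilt)*ey+np.sin(tilt)*ez)
    return Ro.from_matrix(np.c_[np.cross(y,z),y,z]).as_rotvec()
E
python3 - <<'E'
from h import *
for s in(1,-1):
  for n,p,t in(('d',P(-.18,0,.036),0),('k',P(.069,-.135,.22),0),('k2',P(.069,.03,.22),0),('b',P(0,-.0826,.233),.45),('b1',P(0,-.12,.31),.45),('up',P(0,0,.252),0)):
    q=solve_ik(p,rot(t,s)); print(s,n,None if q is None else np.round(q,2))
s=min((1,-1),key=lambda s:np.abs(np.array(solve_ik(P(-.18,0,.15),rot(0,s)))-state()['joint_pos']).max())
print('s',s)
movep(P(-.18,0,.2),rot(0,s)); grip(0); move_straight(P(-.18,0,.036),speed=.12)
f0=np.array(state()['wrist_force'])
g=move_straight(P(-.105,0,.036),speed=.035,guard=10)
st=state(); d=np.array(st['tcp_pos'])-H; print(g,st['time'],d@ex,d@ey,d[2],np.array(st['wrist_force'])-f0)
c=shot('top','top1.png'); m=blob(c,'b',(240,235,340,300)) 
print([plane(c,*e,.042) for e in m[1]],m[2])
E
```

```text
1 d [-0.14  0.66 -0.1   2.14  0.18  0.35  1.34]
1 k [-0.01  0.75  0.03  1.19 -0.02  1.2   1.74]
1 k2 [-0.21  0.73 -0.05  1.24  0.04  1.18  1.47]
1 b [ 0.24  0.69 -0.19  1.37 -0.34  1.22  1.95]
1 b1 [ 0.16  0.65  0.04  1.22 -0.45  1.45  2.02]
1 up [-0.19  0.58 -0.    1.43  0.    1.13  1.54]
-1 d [-0.47  0.69  0.4   2.15 -0.66  0.42 -0.94]
-1 k [-0.35  0.85  0.78  1.21 -0.58  1.3  -1.  ]
-1 k2 [-0.56  0.81  0.7   1.25 -0.52  1.26 -1.27]
-1 b [-0.19  0.75  0.63  1.39 -0.81  1.44 -0.81]
-1 b1 [-0.16  0.73  0.72  1.23 -0.81  1.64 -0.85]
-1 up [-0.58  0.67  0.72  1.44 -0.45  1.2  -1.21]
s -1
True 6.7917 -0.12128730284650394 9.609197368889791e-05 0.03521021020086678 [-0.76753078  1.04987333  0.18119719]Traceback (most recent call last):
  File "<stdin>", line 11, in <module>
  File "h.py", line 20, in blob
    i=1+np.argmax(s[1:,4]); ys,xs=np.where(l==i); p=np.c_[xs,ys]+[x0,y0]
        ~~~~~~~~~^^^^^^^^^
    return _wrapfunc(a, 'argmax', axis=axis, out=out, **kwds)
    return bound(*args, **kwds)
ValueError: attempt to get argmax of an empty sequence
```

```bash
python3 - <<'E'
from h import *
move_straight(P(-.17,0,.036),speed=.12); move_straight(P(-.17,0,.3),speed=.25)
movep(P(0.069,-.14,.32),rot(0,-1))
T=shot('top','top2.png');S=shot('side','side2.png');print(state()['time'])
big=np.hstack([cv2.resize(T['img'][150:300,230:350],None,fx=3.3,fy=3.3,interpolation=2),cv2.resize(S['img'][205:355,240:360],None,fx=3.3,fy=3.3,interpolation=2)])
cv2.imwrite('pics/crop2.png',big[:,:,::-1])
E
```

```text
9.7667
```

View pics/crop2.png

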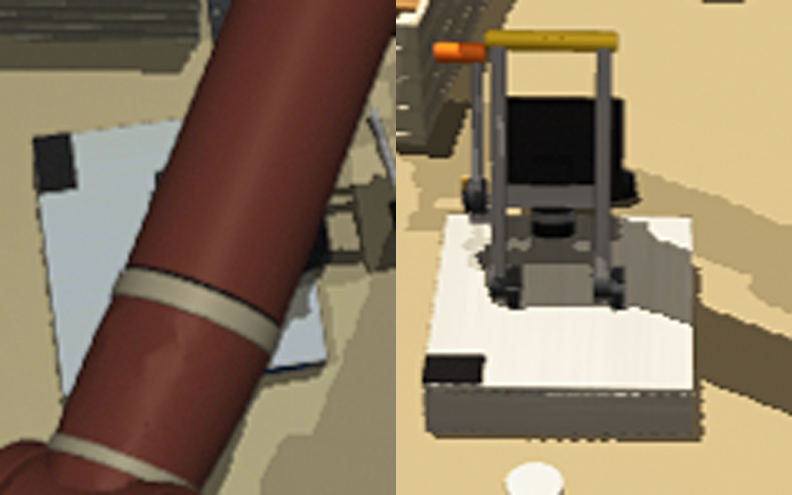

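```bash
python3 - <<'E'
from h import *
s=state();print(s['tcp_pos'],s['tcp_rot'],P(.069,-.14,.32),rot(0,-1),s['width'],s['joint_pos'])
T=load('top2');S=load('side2');print(proj(T,s['tcp_pos']),proj(S,s['tcp_pos']))
E
```

```text
[ 0.72227272 -0.02397134  0.32072709] [-3.13000988e+00 -2.56543536e-01 -1.13083042e-03] [ 0.72267749 -0.02543776  0.32      ] [ 3.13129229  0.25419083 -0.        ] 0.0004336856521819762 [-0.30866333  0.78440651  0.77691258  1.02763416 -0.52063144  1.50513276
 -1.07047806]
[337.70801456 154.28573076] [259.97990253 175.4348288 ]
```

View pics/side2.png

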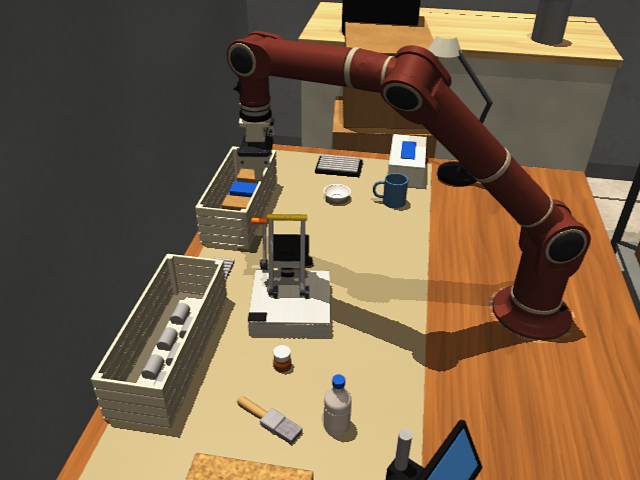

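The drawer is flush in the side view (the edge at (330,310) is clean), and the gripper hangs behind the foot as intended. Now the kickstand.

```bash
python3 - <<'E'
from h import *
F=lambda:np.array(state()['wrist_force'])
g=move_straight(P(.071,-.14,.216),speed=.12,guard=8);print('desc',g)
f0=F()
for y in(-.1,-.06,-.02,.0,.015,.03):
    g=move_straight(P(.071,y,.216 if y<.01 else .212),speed=.06,guard=8); st=state(); d=np.array(st['tcp_pos'])-H
    f=F()-f0; print(y,g,d@ey,[f@ex,f@ey,f[2]])
    if g: break
print(state()['time'])
S=shot('side','side3.png');T=shot('top','top3.png')
big=np.hstack([cv2.resize(T['img'][140:290,230:350],None,fx=3.3,fy=3.3,interpolation=2),cv2.resize(S['img'][155:305,230:350],None,fx=3.3,fy=3.3,interpolation=2)])
cv2.imwrite('pics/crop3.png',big[:,:,::-1])
E
```

```text
desc False
-0.1 False -0.10051390573114355 [np.float64(0.7985763778527277), np.float64(-1.059939065163495), np.float64(-0.35951265991176007)]
-0.06 False -0.059908297753061696 [np.float64(0.39290082492113876), np.float64(-0.7384827951996971), np.float64(0.15656493559644297)]
-0.02 False -0.020229449705941215 [np.float64(0.9750995680409407), np.float64(-0.38587728401401883), np.float64(0.42910182731069424)]
0.0 False 0.000983552367478011 [np.float64(0.4586318072941008), np.float64(-1.3284512625364835), np.float64(0.9797965852384986)]
0.015 False 0.01587621063522096 [np.float64(1.165869622199005), np.float64(-0.6430132188062898), np.float64(0.5348016150458108)]
0.03 False 0.030864252477303178 [np.float64(1.051021054783489), np.float64(0.7996994830083848), np.float64(0.6129096553732841)]
14.525
```

View pics/crop3.png

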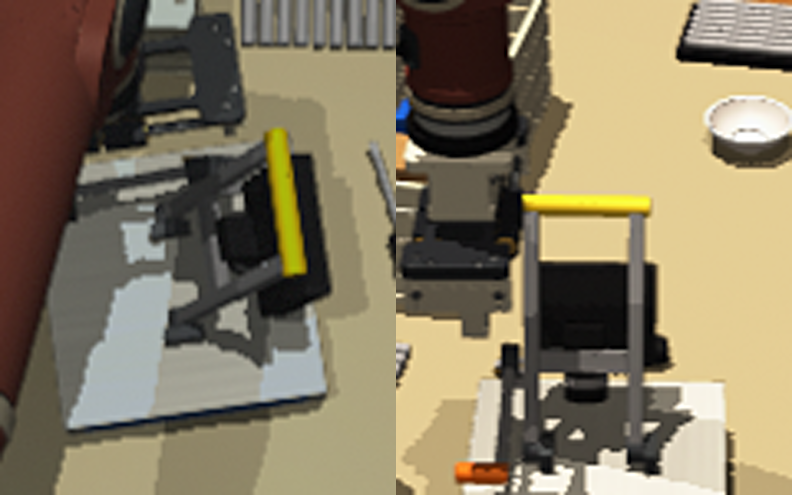

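The foot is now low at about side pixel (258,298) with the kickstand down, and the bar is still tipped. Next: check the foot against the model, then go to the bar.

```bash
python3 - <<'E'
from h import *
def frame(th,r): return P(0,-r*np.sin(th),.062+r*np.cos(th))
S=load('side3');b=blob(S,'o',(235,280,280,305))
print('foot px',b[0],'model',[(k,proj(S,P(.069,-.0304+.11*np.sin(k-.45),.125+.11*np.cos(k-.45))).round(1)) for k in(1.9,2.0,2.1,2.2)])
move_straight(P(.071,.02,.34),speed=.2); grip(.07)
movep(frame(.45,.30),rot(.45,-1))
S=shot('side','side4.png');T=shot('top','top4.png');b=blob(S,'y',(240,195,330,240));print('bar',b[1],b[2],'drop')
print('model ends',[proj(S,frame(.45,.19)+x*ex).round(1) for x in(.05,-.05)])
g=move_straight(frame(.45,.185),speed=.12,guard=8);print(g,state()['time'])
S=shot('side','side5.png')
cv2.imwrite('pics/crop5.png',cv2.resize(S['img'][130:330,220:380],None,fx=3,fy=3)[:,:,::-1])
E
```

```text
foot px [254.76119403 298.10447761] model [(1.9, array([255.8, 288.6])), (2.0, array([256. , 292.3])), (2.1, array([256.2, 295.7])), (2.2, array([256.5, 298.7]))]
bar [[266. 217.]
 [306. 217.]] 250 drop
model ends [array([267.3, 217.3]), array([307.3, 217.8])]
False 18.525
```

View pics/crop5.png

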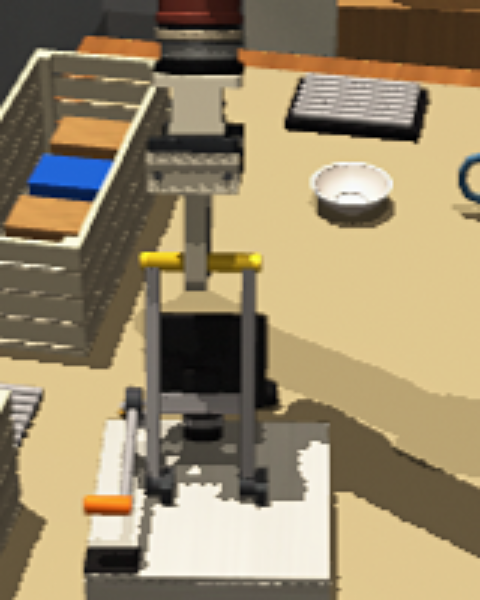

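The foot matches the model at 2.2 rad (row 298.1 against 298.7), and the fingers straddle the bar at its middle. Now I grip and swing.

```bash
python3 - <<'E'
from h import *
def frame(th,r): return P(0,-r*np.sin(th),.062+r*np.cos(th))
f=lambda:(lambda w:np.round([w@ex,w@ey,w[2]],1))(np.array(state()['wrist_force']))
grip(0);print('w',state()['width'],f())
for th in np.linspace(.45,0,10)[1:]:
    move_straight(frame(th,.185),rot(th,-1),speed=.06); print(round(th,2),f())
dwell(.5);st=state();d=np.array(st['tcp_pos'])-H;print(st['time'],st['width'],d@ex,d@ey,d[2],f())
S=shot('side','side6.png');T=shot('top','top6.png')
b=blob(S,'y',(230,180,340,240));print('bar',b[0],b[1].tolist(),'model',[(t,[proj(S,frame(t,.19)+x*ex).round(1) for x in(.05,-.05)]) for t in(-.05,0,.05)])
b=blob(S,'o',(225,270,285,330));print('foot',b[0],'model',[(t,k,proj(S,frame(t,.07)+.069*ex+.11*(np.sin(k-t)*ey+np.cos(k-t)*ez)).round(1)) for t,k in((0,2.2),(.05,2.2),(-.05,2.2),(0,2.1))])
big=np.hstack([cv2.resize(T['img'][140:300,230:350],None,fx=3.3,fy=3.3,interpolation=2),cv2.resize(S['img'][180:340,230:350],None,fx=3.3,fy=3.3,interpolation=2)])
cv2.imwrite('pics/crop6.png',big[:,:,::-1])
E
```

```text
w 0.014962753955243348 [-0.2 -0.5 -1.3]
0.4 [ 0.7 -1.9 -2.1]
0.35 [ 0.4 -2.2 -2. ]
0.3 [ 0.2 -3.1 -0.9]
0.25 [ 0.  -4.2 -0.6]
0.2 [-0.9 -3.7 -1. ]
0.15 [-0.2 -3.4  1. ]
0.1 [-0.  -3.4  2.2]
0.05 [-0.9 -4.1  2. ]
0.0 [ 0.1 -3.   2.7]
22.6833 0.015443421492676645 0.0002655158373728671 -0.00033598380429931485 0.24721651597747213 [ 0.8 -2.5  4.2]
bar [296.5483871 230.6344086] [[288.0, 230.5], [305.0, 230.5]] model [(-0.05, [array([264. , 232.8]), array([306.5, 233.3])]), (0, [array([264.4, 230.4]), array([306.6, 230.9])]), (0.05, [array([264.7, 228.1]), array([306.7, 228.6])])]
foot [256.01204819 312.54216867] model [(0, 2.2, array([256.9, 313.5])), (0.05, 2.2, array([256.8, 312. ])), (-0.05, 2.2, array([256.9, 314.9])), (0, 2.1, array([256.5, 312.4]))]
```

View pics/crop6.png

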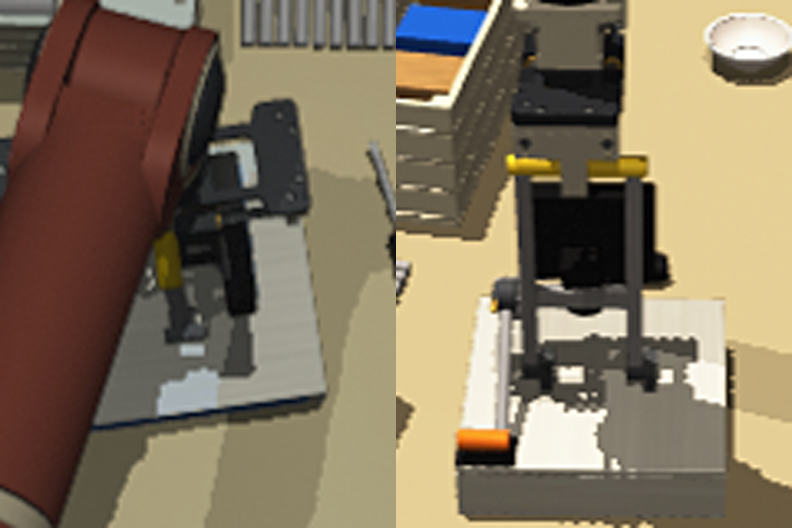

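```bash
python3 - <<'E'
from h import *
T=load('top3')
for xo in (.01,-.01,-.03,-.05,-.07):
    pass
for u in (270,280,290,300,310,320):
    col=T['img'][255:280,u].astype(int)
    bl=[255+i for i,(r,g,b) in enumerate(col) if b>1.4*r and b>40]
    wh=[255+i for i,(r,g,b) in enumerate(col) if r>90 and abs(r-b)<25]
    X=lambda v,z:round(float((plane(T,u,v,z)-H)@ex)+.01,4)
    if bl: print(u,'blue',bl,X(min(bl)-.5,.042),X(max(bl)+.5,.006),'white edge',X(max(wh)+.5,.05) if wh else None)
E
```

```text
270 blue [268] -0.1054 -0.104 white edge -0.1038
280 blue [267] -0.1065 -0.105 white edge -0.1049
290 blue [265] -0.1051 -0.1036 white edge -0.106
300 blue [263, 264] -0.1037 -0.1047 white edge -0.1045
320 blue [261] -0.1058 -0.1044 white edge -0.1042
```

The blue front lies within about 1 mm of the base's edge, so the drawer is shut. The frame is upright and held, so I'm handing in.

```bash
python3 - <<'E'
from h import *
s=state();print(s['time'],s['width'],s['tcp_pos'],s['wrist_force']);finish_job()
E
```

```text
22.7833 0.015148079792614639 [0.63226766 0.10145476 0.24718103] [ 1.26942822 -1.90752642  3.22163692]
the job is handed in; nothing more can be done
```

I pushed the drawer shut, flipped the kickstand down and swung the frame upright, in that order. I handed the job in at 22.8 s with the gripper still holding the yellow bar. The hand-in gives no verdict.

- **Drawer:** its blue front measures about 1 mm or less from the base's edge, so it is flush. I did not look at the bushes again once it was shut. The push was slow and stopped firmly at the end.
- **Kickstand:** with the frame still tipped, the foot was at row 298.1 in the side picture, against 298.7 expected at its down stop. With the frame upright it was about 1 px off, which would also fit 2.1 rad, so that second check is less sharp.
- **Frame:** the bar was at row 230.6, against 230.7 expected when upright. The arm partly hid it in that view. The gripper was closed on it at 15 mm, with about 2–4 N on the tool.
- **One disagreement:** the base's front edge measured about 4.5 mm off where I expected it along the stand's x axis. That does not affect the upright angle.
- **Bystanders:** I planned every move to stay clear of the other objects and felt no unexpected contact. I did not check their positions again at the end.

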